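# Hold the amber calibration cell in the colour meter's beam

### The arm

A 7-joint arm with a two-finger parallel gripper is mounted at the origin on a cart in front of the work surface, level with it; the furniture and walls round the work are solid. World frame = base frame: x ahead of the robot, y to its left, z up, the work surface at z = 0. Lengths are in m, angles in degrees, forces in N, time in s.
With the tool pointing down it reaches from about 0.425 to 0.925 m from the base axis. Payload 6.8 kg.
Tool frame: the origin (TCP) lies at the very end of the fingers, on their centre line; the grasp point (between the pads) lies 19 mm behind it; z points along the fingers, y is the line along which they close (so a half turn about z gives the same grasp; the last joint's range is limited). The gripper opens to 88 mm and grips with 3 to 60 N. Pads are 20 mm wide; open, the fingers measure 115 mm over their backs; the gripper's body (75 mm by 178 mm) begins 61 mm behind the grasp point.
Start: joints at [60.556, 27.33, 1.283, 89.118, -0.659, 63.558, -4.761], TCP at [0.266, -0.62, 0.223] pointing down, gripper open.
Joint ranges: [-169.35, 169.35], [-19.33, 120.38], [-80.79, 83.38], [13.8, 139.57], [-78.32, 258.32], [9.67, 109.79], [-169.56, 169.56]. Speed limits (degrees/s): [136.94, 136.94, 180, 180, 180, 180, 180].

### API

Orientations are given as [roll, pitch, yaw] about the fixed x, y, z axes, in that order (R = Rz(yaw) Ry(pitch) Rx(roll)).
In Python, from cell import env, fingers, planner, capture, hand_in gives the robot as it stands. Calls block until the motion is done:
- env.movep(position, orientation): joint-space move of the TCP to a pose.
- env.servo_line(position, rotation=None, max_speed=0.15): straight line of the TCP; rotation=None keeps the orientation; max_speed is the mean speed in m/s.
- env.set_joints(angles): joint-space move.
- fingers.command_gripper(opening, force=None): finger opening in m; force is the grip in N (None keeps the last); returns when the fingers have stopped.
- env.dwell(seconds).
- planner.solve_ik(position, orientation): joint angles nearest the present ones, or None.
- capture(name): name is "side" or "top" or "wrist"; returns a dict with "pixels" (384x512x3 uint8, red, green, blue), "depth" (384x512 float32, m along the optical axis (not along the pixel's ray), 0 where there is no reading), "fovy" (degrees; the focal length in pixels is half the picture's height over the tangent of half this angle, whatever the lens; pixels are square), "cx", "cy" (the principal point, pixels), "k1" (the pictures are not rectified: a ray, as slopes to the right and down, at radius r is drawn at 1 + k1 r^2 times it, then the intrinsics apply), "position" and "attitude" of the camera in the world. Camera axes: x right, y down, z forward; pixel columns grow to the right and rows downward; lengths in m; the calibration is good to about 2 mm. A picture is of the moment at which its call begins.
A pose or a line that the arm cannot do raises env.MotionError and nothing moves.
- hand_in(): hands the job in; it is judged then, once.
Readings, each from a call of its own:
- env.current_clock(): time.
- env.current_joint_pos(): joint angles.
- env.current_qvel(): joint speeds.
- env.current_tau(): joint torques, N m.
- env.current_tool_pos(): TCP position.
- env.current_tool_rot(): TCP orientation.
- env.current_force(): force on the tool from outside, world axes, zero at the start.
- env.current_moment(): the same for the moment, N m.
- env.current_opening(): finger opening in m.
- env.current_gripper_force(): force on a finger pad.
Only numpy, scipy, OpenCV 4.12 (cv2) and the standard library are available. Lean on these libraries where they do the work, as an engineer would, in place of code of your own. Each camera call takes 0.05 s, during which the arm holds its last target. There are 200 camera calls.

### The job

Check the colour meter for the plating bath: first turn the lamp's lock collar by its lever all the way to the green locked mark. Then take the amber glass cell out of the rack, gripping it by its two frosted faces only, and hold it upright in the middle of the gap between lamp and detector, its clear window square to and centred on the light path, clear of the meter. Finish still holding it there; do not knock the meter with the cell, and leave the other cells and the things round about where they are.

Things in the scene. Friction and masses are not known exactly. Their poses are not given: they have to be found in the camera images.
- beam (a point): the point to hold the window at: middle of the meter's gap, on the light path, 70 mm above the table, 56 mm above the base plate (a white cross on the plate lies under it). Its y axis is the light path; 30 mm towards +y is the lens end of the lamp barrel, 30 mm towards -y the detector's round snout (gap 60 mm, nothing in it). z is up; yaw varies.
- meter: colour meter, fixed; origin on the table under the beam point. Dark base plate 75 mm (x) by 275 mm (y -100 to 175), top at 14 mm. Grey lamp housing 64 mm wide at y 103 to 173, grey detector housing at y -98 to -38, tops at 94 mm. Lamp barrel 40 mm dia from y 30 to 105, on a 30 mm wide foot at y 37 to 51; detector snout 36 mm dia.
- collar_axis (a point): point on the collar's hinge axis (= the light path) mid-way along the collar, at y = +68 mm, 70 mm up in the meter; axes as the meter's. The collar is a black ribbed ring, 48 mm dia, 24 mm wide, round the lamp barrel, with a steel lever 8 mm thick ending in an white knob. Next to it, lamp side, a fixed flange 52 mm dia bears a red (open) and a green (locked) mark.
- collar_knob (a point): centre of the white knob at the end of the collar's lever, 68 mm from the hinge axis: a cylinder 14 mm dia, 16 mm long along the meter's y. Its flat ends can be pinched from above, and it turns between the pads as the collar turns; or it can be pushed.
- collar (a joint): lock collar angle, rad: at 0 the lever leans 0.7 rad from upright towards the meter's -x side (red mark, robot's side); at 0.7 it is upright; at 1.3 it leans 0.6 rad towards the meter's +x (green locked mark, hard stop). Starts at 0 to 0.4. It stays where left; friction 0.06 N m (1 N at the knob). A pinched knob can lag the fingers by 0.15 rad: press on to the stop.
- cell_amber_center (a point): centre of the amber cell to be held, 40 mm above its bottom: upright bar of solid amber glass 80 mm tall, 20 mm along its y, 26 mm along its x, with an amber stopper 17 mm dia, 7 mm high on top. Faces to +x and -x are frosted (pale; 26 mm apart), faces to +y and -y clear. 40 to 85 g. Stands in one of the rack's pockets (which one varies).
- cell_amber_window (a point): centre of the amber cell's clear window: on the cell's mid-axis, 25 mm above its bottom (15 mm below its centre), between the two etched white lines on each clear face. The light has to pass here along the cell's y axis (either way round). Axes are the cell's.
- cell_green_center (a point): centre of the green cell, 40 mm above its bottom, axes as the amber cell's. Same size and shape as the amber cell, but of green glass with a green stopper. It stands in another pocket of the rack; leave it alone.
- cell_blue_center (a point): centre of the blue cell, 40 mm above its bottom, axes as the amber cell's. Same size and shape as the amber cell, but of blue glass with a blue stopper. It stands in another pocket of the rack; leave it alone.
- rack: fixed black rack block 52 x 190 x 25 mm, origin at the centre of its underside on the table; three pockets in a row along its y at -62, 0, +62 mm, 15 mm deep, floor 10 mm above the table, 1.5 mm play round a cell, which lifts straight out. The cells' axes are parallel to the rack's, so frosted faces look to its +x and -x and clear faces along the row.
- tape: loose roll of masking tape, 93 mm dia, 25 mm high, lying behind; origin at the centre of its underside; leave alone.
- pot: loose blue plastic pot with white lid, 57 mm dia, 50 mm high, to the right; origin at the centre of its underside; leave alone.

How it is judged (in metres and radians):
On the way, in this order (a step that is already met when the one before it is completed fails the run):
1. the lock collar is turned to the green locked mark (value of joint collar above 1.2 rad), for 0.2 s.
2. the amber cell is lifted clear of the rack in the fingers (height (world z) of cell_amber_center above 0.07 m and contact force between the fingers and cell_amber above 0.5 N and contact force between cell_amber and rack below 0.1 N), for 0.2 s.
At the end, for the whole second after the job is handed in: Collar within 0.1 rad of its locked stop; amber cell held still by both frosted faces, clear of the meter; window centre within 6 mm sideways and 8 mm in height of the light path, 12 mm of the middle of the gap along it; square to the path and upright within 0.15 rad (value of joint collar above 1.2 rad and x of cell_amber_window in the frame of beam between -0.006 and 0.006 m and y of cell_amber_window in the frame of beam between -0.012 and 0.012 m and z of cell_amber_window in the frame of beam between -0.008 and 0.008 m and angle between the y axis of cell_amber_window and the y axis of beam, either way round below 0.15 rad and angle between cell_amber_window's own z axis and vertical below 0.15 rad and contact force between the fingers and cell_amber_c1 above 1 N and contact force between the fingers and cell_amber_c2 above 1 N and contact force between cell_amber and meter below 0.1 N and linear speed of cell_amber below 0.02 m/s); the arm keeps its last pose, push and grip.
It fails at once if the fingers press on the amber cell's clear glass faces or its stopper (contact force between any of the arm, the fingers and cell_amber_c0 above 0.7 N or contact force between any of the arm, the fingers and cell_amber_c3 above 0.7 N).
It fails at once if the amber cell is knocked against the meter (contact force between cell_amber and meter above 6 N).
It fails at once if another cell is displaced (distance of any of cell_green_center, cell_blue_center from where it was at the start of the episode above 0.015 m).
It fails at once if the tape roll or the blue pot is displaced (distance of any of tape, pot from where it was at the start of the episode above 0.03 m).
It also fails if it takes over 58 s, if anything falls off the work surface, if the arm or the gripper's body presses on something with over 40 N, if the wrist force passes 120 N, or if a joint passes its speed limit or range.

## Working session

There is one attempt and no reset: what is moved stays moved. The work goes in short steps, each a Python script; the robot and the scene stay as the last script left them, time stands still between calls to the robot, and variables do not carry over. Pictures are saved under pics/ and viewed, at most 10 in all, crops included, and the job is handed in when it is done.

```bash
ls; mkdir -p pics; cat > h.py <<'E'
import numpy as np, cv2
from cell import env, fingers, planner, capture, hand_in
from scipy.spatial.transform import Rotation as R
def att(c):
    a=np.array(c["attitude"],float)
    if a.shape==(3,3): return a
    if a.size==4: return R.from_quat(a).as_matrix()
    return R.from_euler('xyz',a,degrees=True).as_matrix()
def K(c):
    f=192/np.tan(np.radians(c["fovy"])/2); return np.array([[f,0,c["cx"]],[0,f,c["cy"]],[0,0,1.]])
def slopes(c,uv):
    uv=np.array(uv,float).reshape(-1,1,2)
    return cv2.undistortPoints(uv,K(c),np.array([c["k1"],0,0,0.])).reshape(-1,2)
def onplane(c,uv,z):
    s=slopes(c,uv); d=np.c_[s,np.ones(len(s))]@att(c).T; p=np.array(c["position"])
    return p+d*((z-p[2])/d[:,2])[:,None]
def points(c):
    v,u=np.mgrid[:384,:512]; s=slopes(c,np.stack([u,v],-1)).reshape(384,512,2)
    return np.dstack([s,np.ones((384,512))])*c["depth"][...,None]@att(c).T+np.array(c["position"])
def save(c,n): cv2.imwrite("pics/"+n,c["pixels"][...,::-1])
E
python3 - <<'E'
from h import *
import pickle
d={}
for n in("top","side","wrist"):
    c=capture(n); d[n]=c; print(n,c["position"],c["attitude"],c["fovy"],c["cx"],c["cy"],c["k1"],(c["depth"]>0).mean())
pickle.dump(d,open("d.pkl","wb"))
cv2.imwrite("pics/a.png",d["top"]["pixels"][...,::-1]);cv2.imwrite("pics/b.png",d["side"]["pixels"][...,::-1])
E
```

```text
pics
top [ 0.27679935 -0.11169545  1.22757824] [-166.09805798    0.34907258  -85.69955835] 54.25446872030054 252.80178276263763 188.03384622986638 -0.09623754862235817 0.9956817626953125
side [ 0.50361461 -0.93937547  0.44537705] [-112.99418682   -0.62757949   -2.96256507] 57.34102830198874 259.1017914465457 191.96678099151765 0.036947081484088366 0.9958750406901041
wrist [ 0.32867865 -0.59330179  0.382806  ] [ 1.65243806e+02  3.42924442e-02 -6.67465227e+01] 66.97967965771632 257.1308430625226 195.78683477024916 -0.03629293132614033 0.99591064453125
```

View pics/a.png

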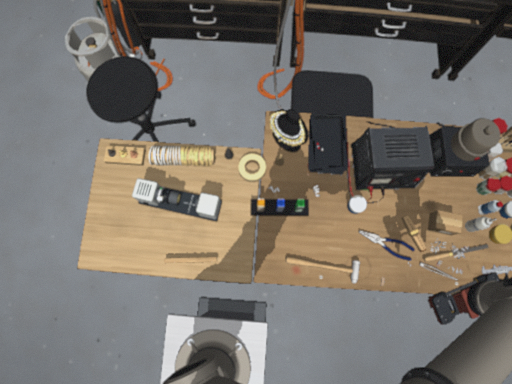

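View pics/b.png

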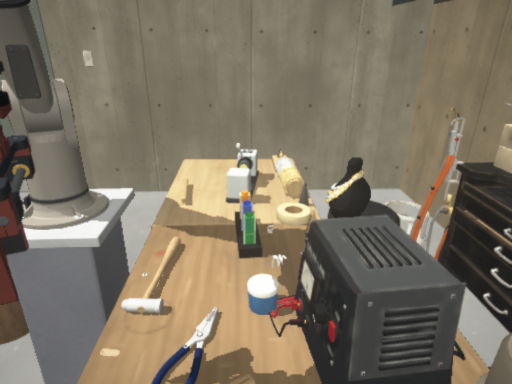

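Top view: the meter spans (135..220, 180..215) with grey blocks at (145,190) and (208,205). The rack is at (279,206), with the amber cell at (261,203), blue at (281,204) and green at (300,204). The pot is at (357,204) and the tape at (252,166). Side view: the detector is nearer and the lamp with the knob is behind it at (238,147).

```bash
python3 - <<'E'
from h import *
import pickle
d=pickle.load(open("d.pkl","rb")); c=d["top"]
P=points(c)
hsv=cv2.cvtColor(c["pixels"],cv2.COLOR_RGB2HSV)
roi=np.zeros((384,512),bool); roi[175:225,125:230]=1
m=roi&(abs(P[...,2]-.094)<.006)
n,l,st,ce=cv2.connectedComponentsWithStats(m.astype(np.uint8))
for i in range(1,n):
    if st[i,4]>30:
        rc=cv2.minAreaRect(np.argwhere(l==i)[:,::-1].astype(np.float32)); print("blk",st[i],rc, onplane(c,[ce[i]],.094), P[l==i].mean(0))
hi=roi&(P[...,2]>.105); print("high",hi.sum(), P[hi][:20])
roi2=np.zeros((384,512),bool); roi2[185:220,245:312]=1
for nm,a,b in(("amber",10,28),("green",45,80),("blue",105,130)):
    m=roi2&(hsv[...,0]>=a)&(hsv[...,0]<=b)&(hsv[...,1]>150)&(hsv[...,2]>80)&(P[...,2]>.05)
    print(nm,m.sum(),P[m].mean(0),P[m].max(0))
m=roi2&(abs(P[...,2]-.025)<.006)&(hsv[...,2]<70)
rc=cv2.minAreaRect(np.float32(P[m][:,:2])); print("rack",rc)
x=c["pixels"][165:230,120:320]; cv2.imwrite("pics/c.png",cv2.resize(x[...,::-1],None,fx=4,fy=4,interpolation=cv2.INTER_CUBIC))
# wrist cam offset in tool frame
w=d["wrist"]; Rt=R.from_euler('xyz',env.current_tool_rot(),degrees=True).as_matrix()
print("tool",env.current_tool_pos(),env.current_tool_rot(),"cam in tool",Rt.T@(np.array(w["position"])-env.current_tool_pos()),R.from_matrix(Rt.T@att(w)).as_euler('xyz',degrees=True))
E
```

```text
blk [133 179  46  22 556] ((155.4705810546875, 192.11766052246094), (44.626548767089844, 19.402849197387695), 14.03624439239502) [[0.52434259 0.23631412 0.094     ]] [0.5243821  0.23641235 0.09406521]
blk [195 193  24  22 371] ((205.76473999023438, 203.44119262695312), (21.585668563842773, 19.402849197387695), 14.03624439239502) [[0.49578479 0.05468432 0.094     ]] [0.49577178 0.054644   0.09436615]
high 48 [[ 0.27679935 -0.11169545  1.22757824]
 [ 0.27679935 -0.11169545  1.22757824]
 [ 0.27679935 -0.11169545  1.22757824]
 [ 0.27679935 -0.11169545  1.22757824]
 [ 0.27679935 -0.11169545  1.22757824]
 [ 0.50134022  0.19565439  0.14499931]
 [ 0.50310987  0.19472567  0.13756283]
 [ 0.50973668  0.18998588  0.11012661]
 [ 0.49854185  0.19891138  0.14272251]
 [ 0.49832181  0.19526762  0.14490539]
 [ 0.49946388  0.19350578  0.14043278]
 [ 0.499491    0.19020646  0.14140672]
 [ 0.50003383  0.18760602  0.13986526]
 [ 0.49993579  0.18414791  0.14144576]
 [ 0.50134126  0.18267196  0.13571138]
 [ 0.50640731  0.18590704  0.11220587]
 [ 0.49595692  0.19914207  0.14046305]
 [ 0.49571662  0.19545676  0.14278053]
 [ 0.49596099  0.19245984  0.14269334]
 [ 0.49643019  0.18977249  0.14149388]]
amber 32 [ 0.51312599 -0.11004293  0.09467528] [ 0.52086669 -0.09961828  0.10214513]
green 27 [ 0.52055524 -0.2327062   0.09643441] [ 0.52741225 -0.22361956  0.10183616]
blue 42 [ 0.51633038 -0.17094137  0.09418061] [ 0.52585829 -0.16156093  0.10185149]
rack ((0.5146337747573853, -0.1745924949645996), (0.050267286598682404, 0.18104064464569092), 4.361374378204346)
tool [ 0.26629715 -0.61978808  0.22192337] [-1.79923497e+02  3.87837496e-03  2.32503045e+01] cam in tool [ 6.77599794e-02  7.48848645e-05 -1.60887466e-01] [-1.47523197e+01  4.22107920e-02  8.99968249e+01]
```

View pics/c.png

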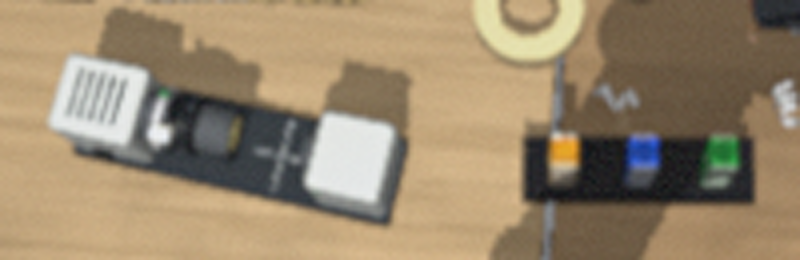

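The crop confirms the lamp at left (100,95) with the knob at (160,118) near the green mark side, the detector at (350,155), the white cross at (285,155), and the amber cell leftmost in the rack at (565,150). The meter yaw is about -10° and the rack yaw about +4°. I'll now look from close range with the wrist camera.

```bash
python3 - <<'E'
from h import *
import pickle
d={}
for n,p,psi in(("rack",[.51,-.11,.26],-86),("meter",[.505,.15,.27],-10)):
    for y in(psi,psi+180):
        q=planner.solve_ik(p,[180,0,y]); print(n,y,q)
env.movep([.51,-.11,.27],[180,0,-86]); d["rack"]=capture("wrist"); save(d["rack"],"r.png")
env.movep([.505,.15,.27],[180,0,-10]); d["meter"]=capture("wrist"); save(d["meter"],"m.png")
print(env.current_clock(),env.current_joint_pos())
pickle.dump(d,open("w.pkl","wb"))
E
python3 -c "
import cv2,numpy as np
cv2.imwrite('pics/rm.png',cv2.resize(np.hstack([cv2.imread('pics/r.png'),cv2.imread('pics/m.png')]),(800,300),interpolation=cv2.INTER_AREA))"
```

```text
rack -86 [ -51.15748988   24.29057905   74.67300635  110.31482422  -25.90038938
   65.26547447 -142.40857908]
rack 94 [ 29.9116768   13.04732214 -28.56378522 105.84803236   6.96947063
  62.82060316   2.77673285]
meter -10 [  11.98371366   15.18781092  -41.79074164  103.85444211   11.09594094
   65.11864442 -133.51421072]
meter 170 [ 23.42008554  19.18948417 -57.07748236 103.24960842  17.43850663
  67.02373188  40.86332249]
3.4667 [ -76.87931162   20.21145677   68.69897715  108.91078679  -20.78726142
   64.96581804 -100.59046478]
```

View pics/rm.png

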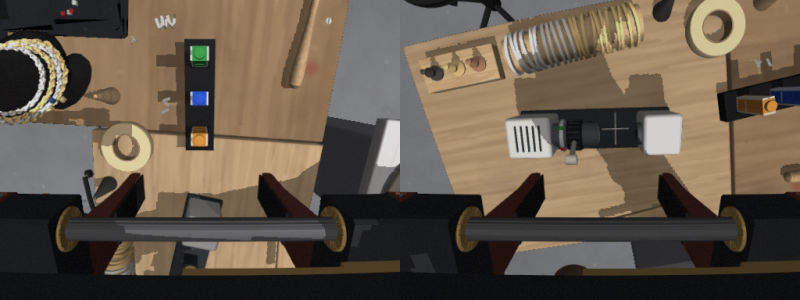

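Left, wrist view over the rack: amber at (199,137), blue at (199,98), green at (200,53). Right, over the meter: cross at (615,128), lever and knob at (571,157), lamp at (530,135), detector at (660,133). Both are in halved-picture pixels. Now the measurements.

```bash
python3 - <<'E'
from h import *
import pickle
d=pickle.load(open("w.pkl","rb"))
def rect(P,m):
    n,l,st,_=cv2.connectedComponentsWithStats(m.astype(np.uint8))
    i=1+np.argmax(st[1:,4]); return cv2.minAreaRect(np.float32(P[l==i][:,:2])),l==i
c=d["rack"];P=points(c);hsv=cv2.cvtColor(c["pixels"],cv2.COLOR_RGB2HSV)
win=lambda x0,x1,y0,y1:(P[...,0]>x0)&(P[...,0]<x1)&(P[...,1]>y0)&(P[...,1]<y1)
for nm,yy in(("amber",-.112),("blue",-.174),("green",-.236)):
    w=win(.47,.56,yy-.03,yy+.03)
    s=w&(abs(P[...,2]-.097)<.003); r,_=rect(P,s); t=w&(abs(P[...,2]-.09)<.0035)
    r2=cv2.minAreaRect(np.float32(P[t|s][:,:2]))
    print(nm,"stop",r,"top",r2,P[w][:,2].max())
r,_=rect(P,win(.45,.58,-.3,-.05)&(abs(P[...,2]-.025)<.004)); print("rack",r)
c=d["meter"];P=points(c);hsv=cv2.cvtColor(c["pixels"],cv2.COLOR_RGB2HSV)
for nm,y0,y1 in(("lamp",.22,.32),("det",0,.1)):
    print(nm,rect(P,win(.42,.6,y0,y1)&(abs(P[...,2]-.094)<.003))[0])
w=win(.42,.6,.08,.16)&(P[...,2]<.022)&(P[...,2]>.008)&(hsv[...,2]>130)&(hsv[...,1]<60)
r,m=rect(P,w); uv=np.argwhere(m)[:,::-1].astype(np.float32); rc=cv2.minAreaRect(uv); print("cross",r,rc,onplane(c,[rc[0]],.014))
w=win(.42,.6,.15,.22)&(P[...,2]>.11); k=P[w]; print("knob",w.sum(),k.mean(0),k.min(0),k.max(0)); 
w&=(hsv[...,2]>120)
print("knobbright",w.sum(),P[w].mean(0),P[w].min(0),P[w].max(0), np.argwhere(w).min(0),np.argwhere(w).max(0))
E
```

```text
amber stop ((0.5112552642822266, -0.11282607913017273), (0.015233030542731285, 0.01518255565315485), 49.462425231933594) top ((0.511367678642273, -0.11274585127830505), (0.02420945279300213, 0.020116742700338364), 4.574888229370117) 0.39121070086486404
blue stop ((0.5154439806938171, -0.17470389604568481), (0.01577231101691723, 0.01539165060967207), 3.597623348236084) top ((0.5154934525489807, -0.1739812195301056), (0.02548960968852043, 0.019131319597363472), 3.9117796421051025) 0.4310421428147329
green stop ((0.5193953514099121, -0.2359679788351059), (0.015787942335009575, 0.01628379337489605), 46.59968185424805) top ((0.5190916657447815, -0.2363186627626419), (0.025494586676359177, 0.02018051967024803), 3.6314868927001953) 0.09783418629786933
rack ((0.5151745080947876, -0.17448028922080994), (0.0522615909576416, 0.18834464251995087), 3.8710005283355713)
lamp ((0.5267543196678162, 0.2563531994819641), (0.06761487573385239, 0.06079058349132538), 82.24673461914062)
det ((0.4963235855102539, 0.05282668024301529), (0.05628025159239769, 0.061056625097990036), 81.21237182617188)Traceback (most recent call last):
  File "<stdin>", line 19, in <module>
  File "<stdin>", line 6, in rect
    return _wrapfunc(a, 'argmax', axis=axis, out=out, **kwds)
    return bound(*args, **kwds)
ValueError: attempt to get argmax of an empty sequence
```

```bash
python3 - <<'E'
from h import *
import pickle
c=pickle.load(open("w.pkl","rb"))["meter"];P=points(c)
yaw=np.radians(-8.4);b=np.array([.5064,.12]);Rm=np.array([[np.cos(yaw),-np.sin(yaw)],[np.sin(yaw),np.cos(yaw)]])
g=c["pixels"].astype(int).mean(2)
M=(P[...,:2]-b)@Rm   # meter coords
w=(abs(M[...,0])<.03)&(abs(M[...,1])<.025)&(abs(P[...,2]-.014)<.004)
print("plate",w.sum(),np.percentile(g[w],[5,50,90,99]))
t=w&(g>np.percentile(g[w],50)*1.6)
print("cross",t.sum(),np.median(M[t],0),M[t].min(0),M[t].max(0))
k=(abs(M[...,0])<.08)&(abs(M[...,1]-.068)<.02)&(P[...,2]>.105)&(P[...,2]<.16)
print("knob",k.sum(),M[k].min(0),M[k].max(0),P[k][:,2].min(),P[k][:,2].max())
for lo in(.115,.13,.138): 
    kk=k&(P[...,2]>lo); print(lo,kk.sum(),M[kk].mean(0),np.percentile(M[kk],[3,97],axis=0).round(4).tolist(),g[kk].mean())
E
```

```text
plate 1412 [ 26.33333333  29.66666667  66.63333333 102.74333333]
cross 182 [-2.93257589e-04  1.91370767e-05] [-0.02967893 -0.02428802] [0.02993719 0.02363832]
knob 290 [-0.02980171  0.05975076] [-0.00859813  0.075796  ] 0.10501511431285243 0.1416319209113442
0.115 253 [-0.02052733  0.06722257] [[-0.0291, 0.0599], [-0.0139, 0.075]] 122.62977602108037
0.13 201 [-0.02165363  0.06740663] [[-0.0292, 0.0599], [-0.016, 0.0751]] 133.6865671641791
0.138 115 [-0.02251232  0.06787816] [[-0.027, 0.0609], [-0.0182, 0.0753]] 145.21449275362318
```

```bash
cat >> h.py <<'E'
YAW=-8.4; b=np.array([.5064,.12]); cy,sy=np.cos(np.radians(YAW)),np.sin(np.radians(YAW)); Rm=np.array([[cy,-sy],[sy,cy]])
def mw(x,y,z): return [*(b+Rm@[x,y]),z]
def knob(q,dz=0): a=q-.7; return mw(.068*np.sin(a),.068,.07+.068*np.cos(a)+dz)
E
python3 - <<'E'
from h import *
O=[180,0,YAW]
fingers.command_gripper(.045,8)
env.movep(knob(.363,.06),O)
env.servo_line(knob(.363,-.016))
fingers.command_gripper(0.0,10); print("open",env.current_opening(),env.current_gripper_force())
for q in np.arange(.45,1.46,.1): 
    env.servo_line(knob(min(q,1.3+.35*(q-1.3) if q>1.3 else q,),-.016),max_speed=.1)
    print(round(q,2),np.round(env.current_force(),1),round(env.current_opening(),4))
print(env.current_clock(),env.current_tool_pos(),knob(1.3,-.016))
c=capture("wrist");save(c,"k.png")
E
```

```text
open 0.01571078510215992 10.000104010105133
0.45 [-0.5  5.8  3.3] 0.016
0.55 [0.3 5.1 1.9] 0.0157
0.65 [0.8 6.  0.7] 0.0158
0.75 [1.7 6.  0.3] 0.0163
0.85 [0.5 6.1 0.4] 0.0158
0.95 [ 1.   6.3 -0. ] 0.0158
1.05 [1.2 4.7 1. ] 0.0158
1.15 [2.6 5.9 1.8] 0.0155
1.25 [1.7 5.  0.4] 0.0159
1.35 [2.6 5.5 2.2] 0.0156
1.45 [2.2 5.  2.5] 0.0156
8.6917 [0.55840946 0.18182674 0.10845181] [np.float64(0.5543174379745379), np.float64(0.181661560226824), np.float64(0.11012282181385814)]
```

View pics/k.png

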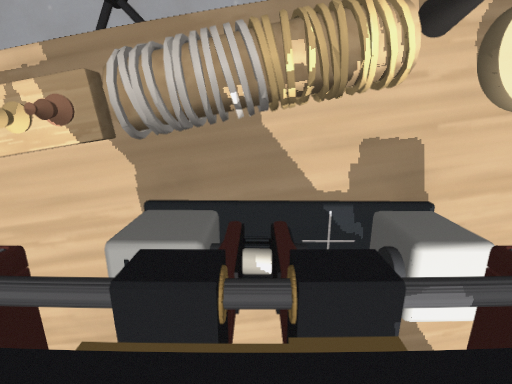

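The knob at (257,262) is between the fingers and has been carried over. The force does not yet show the stop, so I'll press on.

```bash
python3 - <<'E'
from h import *
for q in (1.4,1.45,1.5,1.55):
    env.servo_line(knob(q,-.016),max_speed=.05); env.dwell(.1)
    print(q,np.round(env.current_force(),1),round(env.current_opening(),4))
env.dwell(.2)
fingers.command_gripper(.045); env.servo_line(knob(1.45,.06))
env.movep(mw(-.0,.03,.27),[180,0,YAW])
c=capture("wrist");P=points(c);M=(P[...,:2]-b)@Rm
k=(abs(M[...,0])<.08)&(abs(M[...,1]-.068)<.02)&(P[...,2]>.12)&(P[...,2]<.16)
x=M[k]; print(k.sum(),x.min(0),x.max(0),P[k][:,2].max(),"expected centre x",.068*np.sin(.6),"top z",.07+.068*np.cos(.6)+.007)
print(env.current_clock())
E
```

```text
1.4 [0.2 5.2 6.5] 0.016
1.45 [-2.1  5.4 10.2] 0.0157
1.5 [-2.4  5.2 12.1] 0.0156
1.55 [-2.9  5.4 11.5] 0.0158
218 [0.03145141 0.05953999] [0.04519719 0.07551723] 0.13307983586899358 expected centre x 0.038395688190862406 top z 0.13312282181385815
12.2333
```

The collar is at the stop: the knob centre is at x = 38.3 mm against 38.4 mm expected. Next I'll pick up the amber cell.

```bash
python3 - <<'E'
from h import *
p=[.5113,-.1127]
fingers.command_gripper(.06,20)
env.movep([*p,.16],[180,0,-86])
env.servo_line([*p,.052])
print(env.current_tool_pos(),env.current_tool_rot())
fingers.command_gripper(0,20); print("open",env.current_opening(),env.current_gripper_force(),env.current_force())
env.servo_line([*p,.17],max_speed=.1); print(env.current_opening(),env.current_gripper_force(),env.current_force())
env.dwell(.3)
env.movep(mw(0,0,.19),[180,0,YAW-90])
c=capture("wrist");save(c,"h1.png");s=capture("side");save(s,"s1.png")
import pickle;pickle.dump((c,s),open("h.pkl","wb"))
print(env.current_tool_pos(),env.current_tool_rot(),env.current_joint_pos(),env.current_clock())
E
python3 -c "
import cv2,numpy as np
a=cv2.imread('pics/h1.png');s=cv2.resize(cv2.imread('pics/s1.png')[100:230,180:310],(384,384))
cv2.imwrite('pics/hs.png',cv2.resize(np.hstack([a,s]),(800,343)))"
```

```text
[ 0.51186472 -0.1127668   0.05260836] [-1.79943791e+02 -1.89537312e-02 -8.59774003e+01]
open 0.026063562837404262 19.997234344482422 [-0.55090874  0.51973354  1.3954983 ]
0.02544108894182701 19.996792674064636 [-0.78009697  0.24601363 -1.23266178]
[0.50654891 0.11797943 0.19017614] [-1.79983407e+02  4.80992258e-03 -9.85748002e+01] [ -73.85569666   35.02968045   76.23234336  115.06793979  -39.19804597
   61.90636244 -168.09186823] 17.95
```

View pics/hs.png

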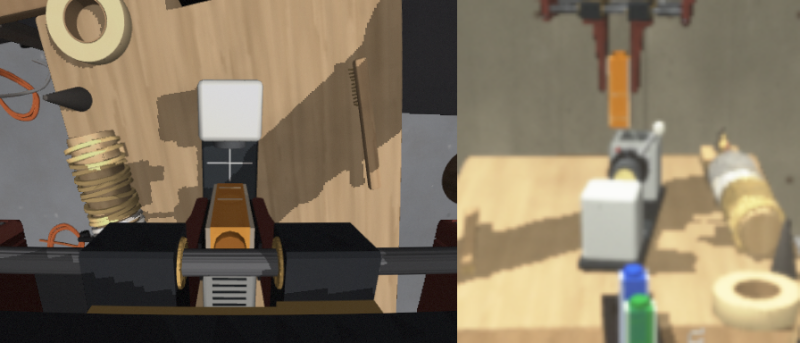

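The cell is held upright in the fingers above the gap, with its amber clear face at (228,205) in the wrist view. The other cells are still in the rack. I'll check how it sits in the hand, then lower it.

```bash
cat > meas.py <<'E'
from h import *
def meas(c):
    P=points(c);hsv=cv2.cvtColor(c["pixels"],cv2.COLOR_RGB2HSV)
    M=np.dstack([(P[...,:2]-b)@Rm,P[...,2]])
    m=(hsv[...,0]>=8)&(hsv[...,0]<=28)&(hsv[...,1]>120)&(abs(M[...,0])<.03)&(abs(M[...,1])<.03)&(M[...,2]>.03)
    X=M[m]; z1=X[:,2].max()
    print("n",len(X),"stopper top z",np.percentile(X[:,2],99),"bottom",X[:,2].min())
    F=X[(X[:,2]<z1-.02)]; A=np.c_[F[:,0],F[:,2]-F[:,2].mean(),np.ones(len(F))]
    s=np.linalg.lstsq(A,F[:,1],rcond=None)[0]; print("clear face: yaw slope %.3f tilt slope %.3f y %.4f -> cell y %.4f"%(s[0],s[1],s[2],s[2]+.010))
    for lo in np.arange(F[:,2].min(),F[:,2].max(),.01):
        f=F[(F[:,2]>=lo)&(F[:,2]<lo+.01)]
        if len(f)>10: print("z %.3f x %.4f..%.4f mid %.4f"%(lo,f[:,0].min(),f[:,0].max(),(f[:,0].min()+f[:,0].max())/2))
E
python3 - <<'E'
from meas import *
print(env.current_tool_pos(),mw(0,0,.19))
meas(capture("wrist"))
E
```

```text
[0.50654891 0.11797943 0.19017614] [np.float64(0.5064), np.float64(0.12), 0.19]
n 5940 stopper top z 0.29851158608561906 bottom 0.14629358001795661
clear face: yaw slope 0.023 tilt slope 0.058 y -0.0099 -> cell y 0.0001
z 0.146 x -0.0109..0.0095 mid -0.0007
z 0.156 x -0.0109..0.0095 mid -0.0007
z 0.166 x -0.0110..0.0096 mid -0.0007
z 0.176 x -0.0110..0.0094 mid -0.0008
z 0.186 x -0.0210..0.0198 mid -0.0006
z 0.196 x -0.0111..0.0135 mid 0.0012
z 0.206 x -0.0220..0.0208 mid -0.0006
z 0.216 x -0.0226..0.0223 mid -0.0002
z 0.226 x -0.0230..0.0176 mid -0.0027
z 0.246 x -0.0193..0.0178 mid -0.0007
z 0.256 x -0.0152..0.0139 mid -0.0006
z 0.266 x -0.0153..0.0140 mid -0.0007
z 0.276 x -0.0154..0.0139 mid -0.0008
```

```bash
python3 - <<'E'
from meas import *
env.servo_line(mw(.0003,0,.0876),max_speed=.06); env.dwell(.8)
t=np.array(env.current_tool_pos()); print(t,(t[:2]-b)@Rm,env.current_tool_rot(),env.current_force(),env.current_opening(),env.current_gripper_force())
c=capture("wrist"); save(c,"f.png"); meas(c)
P=points(c);M=(P[...,:2]-b)@Rm
s=capture("side"); cv2.imwrite("pics/fs.png",cv2.resize(np.hstack([c["pixels"],cv2.resize(s["pixels"][100:230,180:310],(384,384))])[...,::-1],(800,343)))
print(env.current_clock())
E
```

```text
[0.50668647 0.11994084 0.08759724] [ 2.92034548e-04 -1.66758530e-05] [ 1.79999811e+02  6.70210394e-04 -9.84027036e+01] [-0.47968091 -0.178833    0.02334194] 0.0260810624371541 19.99664068222046
n 6115 stopper top z 0.19580199414938837 bottom 0.04327538357622984
clear face: yaw slope 0.015 tilt slope -0.005 y -0.0085 -> cell y 0.0015
z 0.043 x -0.0109..0.0092 mid -0.0009
z 0.053 x -0.0111..0.0094 mid -0.0008
z 0.063 x -0.0111..0.0095 mid -0.0008
z 0.073 x -0.0112..0.0093 mid -0.0009
z 0.083 x -0.0112..0.0093 mid -0.0010
z 0.093 x -0.0113..0.0136 mid 0.0012
z 0.103 x -0.0149..0.0138 mid -0.0006
z 0.113 x -0.0235..0.0214 mid -0.0010
z 0.123 x -0.0237..0.0159 mid -0.0039
z 0.143 x -0.0191..0.0178 mid -0.0007
z 0.153 x -0.0154..0.0137 mid -0.0008
z 0.163 x -0.0154..0.0137 mid -0.0009
z 0.173 x -0.0154..0.0138 mid -0.0008
20.7583
```

View pics/fs.png

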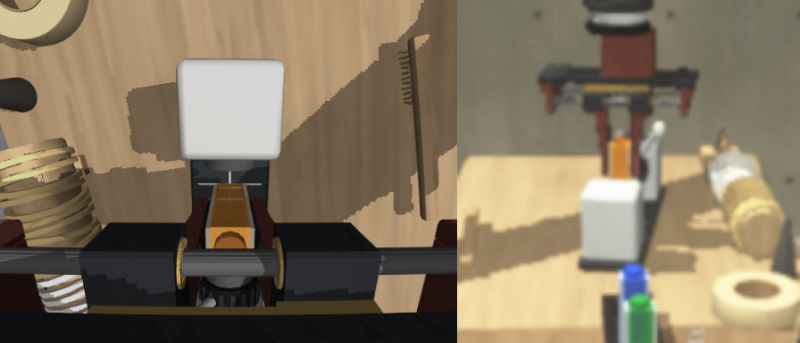

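The cell hangs in the gap above the cross, which is at (230,183), upright and clear of lamp and detector. The lever still leans to the locked side at (655,140).

```bash
python3 -c "
from h import *
print(hand_in())"
```

```text
the job is handed in; nothing more can be done
None
```

The job is handed in (no verdict came back): the collar is at its locked stop, and the amber cell is held by its frosted faces in the middle of the gap, about 1 mm off the light path by the wrist camera.

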